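Release the finished shipment logger from its push-latch reader

ROBOT

A 6-joint arm with a two-finger parallel gripper is mounted at the origin on a cart in front of the work surface, level with it; the furniture and walls round the work are solid. World frame = base frame: x ahead of the robot, y to its left, z up, the work surface at z = 0. Lengths are in m, angles in rad, forces in N, time in s.
With the tool pointing down it reaches from about 0.375 to 0.9 m from the base axis. Payload 3.1 kg.
Tool frame: the origin (TCP) lies at the very end of the fingers, on their centre line; the grasp point (between the pads) lies 19 mm behind it (manip.tcp_to_grasp is the distance from the TCP to the grasp point, in m); z points along the fingers, y is the line along which they close (so a half turn about z gives the same grasp; the last joint's range is limited). The gripper opens to 85 mm and grips with 20 to 120 N. Pads are 22 mm wide; open, the fingers measure 114 mm over their backs; the gripper's body (76 mm by 85 mm) begins 54 mm behind the grasp point. The pads swing forward as they close: fully open they stand 13 mm farther back than shut.
Start: joints at [1.036, 0.527, 1.433, -0, 1.181, -0.178], TCP at [0.218, 0.586, 0.231] pointing down, gripper open.
Joint ranges: [-3.08, 3.08], [-0.75, 2.2], [0.22, 2.44], [-1.43, 4.57], [0, 2.65], [-2.85, 2.85]. Speed limits (rad/s): [2.79, 2.79, 3.14, 3.14, 3.14, 3.14].

INTERFACE

Orientations are given as a unit quaternion [x, y, z, w].
In Python, from station import manip gives the robot as it stands. The module is installed in compiled form; this text tells all that it offers.
- The arm moves only by the tool step_arm, never from a script. Its argument "commands" is one flat list of numbers, 6 for each row, row after row: the shift along the tool's x, y, z in m, then the turn, a rotation vector about the tool's x, y, z in degrees. A call has exactly 10 rows; each row is the pose to reach, as a shift and turn from the pose commanded when the call began, along the tool's axes at that moment; what a row does not reach only later rows make up. A row lasts 1/10 s, in which the tool goes at most 50 mm and 8.59 degrees, less where a joint would pass 70% of its speed; a pose out of reach is approached as far as the arm can. A call with a gripper value outside its range is refused whole. "jaw" is the opening in per cent of the stroke, from 0 (shut) to 100 (fully open), set as the call begins (left out, the last holds). The fingers move at their own pace and stop on an object; "grip_force" is the grip in N (left out, the last holds). Time passes only in rows, so rows that repeat a pose let the fingers close, or fill a call up. It gives the time, the measured TCP pose, the force, the opening and the grip force at its end, in the units of the state.
- manip.sense(): the state, without advancing time (a new reading comes with each control period).
- manip.snapshot(name): name is "side" or "top"; returns a dict with "pixels" (384x512x3 uint8, blue, green, red), "fx", "fy", "cx", "cy" (pixels), "R" (3x3) and "t" (3): a world point X has camera coordinates R X + t. Camera axes: x right, y down, z forward; pixel columns grow to the right and rows downward; lengths in m; the calibration is good to about 2 mm. A picture is of the moment at which its call begins. There is no depth.
- manip.sign_off(): hands the job in; it is judged then, once.
The state is a dict: "t": time; "q": joint angles; "qd": joint speeds; "tau": joint torques, N m; "tcp_pos": TCP position; "tool_rot": TCP orientation; "force": force on the tool from outside, world axes, zero at the start; "ft_torque": the same for the moment, N m; "finger_gap": opening from 0.0 (shut) to 1.0 (fully open); "gripper_force": force on a finger pad.
Only numpy, scipy, OpenCV 4.12 (cv2) and the standard library are available. Lean on these libraries where they do the work, as an engineer would, in place of code of your own. Each camera call takes 0.05 s, during which the arm holds its last target. There are 200 camera calls.

TASK

The logger with three ribs across its cap has been read out: press it gently in until its push latch lets go, without ramming it against the stop, then back off and let it spring out by itself. Grip it, pull it out of the sloping reader and stand it upright, cap up, fully down in the free pocket of the transit rack; set it down softly. Leave the logger with the smooth cap latched in its bay.

Things in the scene. Friction and masses are not known exactly. Their poses are not given: they have to be found in the camera images.
- reader: Grey desktop reader, fixed, 200 mm wide (y), 115 mm high. Origin on the bench below the middle of its sloping face; at yaw 0 the face looks to -x. Front edge at x = -45 mm (69 mm high), back at x = +88 mm. The face slopes 27 degrees, rising to the back. Two bays side by side in it, at y = +46 mm (left) and y = -46 mm (right): shafts square to the face.
- reader_face (a point): Middle of the sloping face, between the bays, 92 mm above the bench. z points out of the face (27 degrees from vertical, up and to the front), x up the slope, y as the reader's. Loggers move along z. Bay centres at y = +46 and -46 mm; shafts 48 mm (y) by 32 mm (x) inside, 73 mm deep; their outermost 4 mm are a wider mouth, 54 by 38 mm.
- left_sled (a joint): Sprung sled under the logger in the left bay (y = +46 mm), m along the face's z: about +0.001 latched, -0.0056 stop, +0.017 released. Push-push: pressed in to the stop, then let go, it comes out to +0.017 by itself in about 0.2 s (damped), lifting its logger. Pressed right in again and let go, it latches at 0. Spring force 5.5 N at 0, 5.9 N at the stop, 4.5 N at +0.017.
- right_sled (a joint): The same sled and push-push latch in the right bay (y = -46 mm).
- ribbed_logger: Logger to take out, loose, 0.08 to 0.16 kg: grey block 30 mm (x) by 46 mm (y) by 64 mm (z), white cap with three rubber ribs. Origin in the middle of its contact end, z to the cap. It starts latched in one of the bays, x up the slope, y as the reader's; 2 mm (3.5 mm with ribs) stand out of the face, too little to grip; 18 mm when released. Only shaft and sled hold it.
- ribbed_cap (a point): Middle of the ribbed logger's cap, 64 mm from its origin. Three ribs across it (36 mm long along y, 3.5 mm wide, 8.5 mm apart) stand 1.5 mm higher.
- smooth_logger: The other logger, same size, with a smooth flat cap, latched in the other bay. Origin and axes as on the ribbed one.
- smooth_cap (a point): Middle of the smooth logger's cap, 64 mm from its origin.
- rack: Black transit rack, fixed, 124 mm (x) by 60 mm (y), 34 mm high. Three pockets in a row along x, each 36 mm (x) by 52 mm (y) inside, 30 mm deep; walls and floor 4 mm. Origin under its middle. The middle and +x pockets hold other loggers (part of the rack), standing to 70 mm above the bench; the -x pocket, nearest the robot, is free.
- free_pocket (a point): Middle of the floor of the free pocket, at the rack's x = -40 mm, 4 mm above the bench, axes as the rack's. A logger standing in it has its origin here, its y along the rack's y (either way round), z up.
There are look-alikes about, which are no part of the job. What is shaped like the ribbed_logger but blue is not meant.

How it is judged:
On the way, in this order (a step that is already met when the one before it is completed fails the run):
1. the ribbed logger has been sprung out by its sled (sled at +12 mm or more, cap 14 mm or more out of the face) with no finger touching it (value of joint any of left_sled, right_sled above 0.012 m and z of ribbed_cap in the frame of reader_face between 0.014 and 0.03 m and contact force between the fingers and ribbed_logger below 0.2 N), for 0.15 s.
2. the ribbed logger is drawn fully out of the reader (cap 70 mm or more out of the face) (z of ribbed_cap in the frame of reader_face above 0.07 m), for 0.05 s.
At the end, for the whole second after the job is handed in: The ribbed logger stands free and at rest in the free pocket of the rack: upright (within 0.15 rad), cap up, its lower end within 3 mm of the pocket floor and 7 mm of its middle; the smooth logger is latched where it was (within 3 mm) (horizontal distance between ribbed_logger and free_pocket below 0.007 m and z of ribbed_logger in the frame of free_pocket below 0.003 m and angle between ribbed_logger's own z axis and vertical below 0.15 rad and linear speed of ribbed_logger below 0.02 m/s and distance of smooth_cap from where it was at the start of the episode below 0.003 m); the robot touches nothing.
It fails at once if the ribbed logger is rammed or jammed in the reader (more than 45 N between them) (contact force between ribbed_logger and reader above 45 N).
It fails at once if the smooth logger is pressed in or drawn out by more than 5 mm (distance of smooth_cap from where it was at the start of the episode above 0.005 m).
It fails at once if the ribbed logger is rammed into the rack (more than 60 N between them) (contact force between ribbed_logger and rack above 60 N).
It fails at once if the ribbed logger is let fall at the rack from more than about 10 mm (contact force between the fingers and ribbed_logger below 0.2 N and distance between ribbed_logger and free_pocket below 0.15 m and linear speed of ribbed_logger above 0.45 m/s).
It also fails if it takes over 42 s, if anything falls off the work surface, if the arm or the gripper's body presses on something with over 40 N, if the wrist force passes 120 N, or if a joint passes its speed limit or range.

## Working session

There is one attempt and no reset: what is moved stays moved. The work goes in short steps, Python scripts to look and compute and a tool call to move; the robot and the scene stay as the last step left them, time stands still between calls to the robot, and variables do not carry over. Pictures are saved under pics/ and viewed, at most 10 in all, crops included, and the job is handed in when it is done.

Besides the shell and the picture viewer there is one more tool, called after "Emit:" as name(argument=value, ...) on one line, values as JSON. step_arm: Moves the arm, as the interface text tells. Its arguments: {"type":"object","properties":{"commands":{"type":"array","items":{"type":"number"}},"jaw":{"type":"number"},"grip_force":{"type":"number"}},"required":["commands"]}

```bash
mkdir -p pics; cat > h.py <<'E'
import numpy as np, cv2
from station import manip
from scipy.spatial.transform import Rotation as Ro
def snap(n,f):
    s=manip.snapshot(n); np.savez(f'pics/{f}.npz',**{k:np.array(v) for k,v in s.items()}); cv2.imwrite(f'pics/{f}.png',s['pixels']); return s
def load(f): return dict(np.load(f'pics/{f}.npz'))
def proj(s,X):
    c=np.atleast_2d(X)@s['R'].T+s['t']; return np.c_[s['fx']*c[:,0]/c[:,2]+s['cx'],s['fy']*c[:,1]/c[:,2]+s['cy']]
def onz(s,uv,z):
    d=s['R'].T@np.array([(uv[0]-s['cx'])/s['fx'],(uv[1]-s['cy'])/s['fy'],1]); C=-s['R'].T@s['t']; return C+d*(z-C[2])/d[2]
E
python3 - <<'E'
from h import *
for n in('top','side'):
    s=snap(n,n+'0'); print(n,-s['R'].T@s['t'],s['R'][2],s['fx'])
print(manip.sense(),manip.tcp_to_grasp)
E
```

```text
top [ 0.38299442 -0.01655514  1.07271853] [ 0.1619343 -0.0186707 -0.9866249] 403.65628027693333
side [0.43122853 1.05386557 0.88560006] [ 0.07739348 -0.7981677  -0.59744336] 456.2264763957172
{'t': 0.1, 'q': array([ 1.03655491e+00,  5.28421071e-01,  1.43376885e+00, -1.63802790e-06,
        1.18136602e+00, -1.78522015e-01]), 'qd': array([-4.08814415e-04, -3.11724211e-03, -1.96027794e-03, -6.38284100e-05,
        2.30690237e-03,  1.08671578e-03]), 'tau': array([-7.08537282e-04, -4.43307889e+01, -1.78587270e+01, -2.64865494e-04,
        3.93821319e-03,  9.38373347e-06]), 'tcp_pos': array([0.21732424, 0.58532526, 0.23040373]), 'tool_rot': array([ 1.76923051e-01,  9.84224197e-01, -9.20227383e-04, -3.41771812e-04]), 'force': array([ 0.4495272 , -0.2657304 ,  0.54533507]), 'ft_torque': array([ 0.03920866, -0.04929744,  0.02812366]), 'gripper_force': 0.0, 'finger_gap': 0.9998461856647243} 0.0187
```

View pics/top0.png

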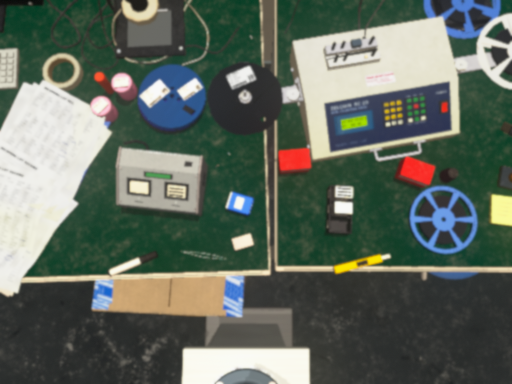

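View pics/side0.png

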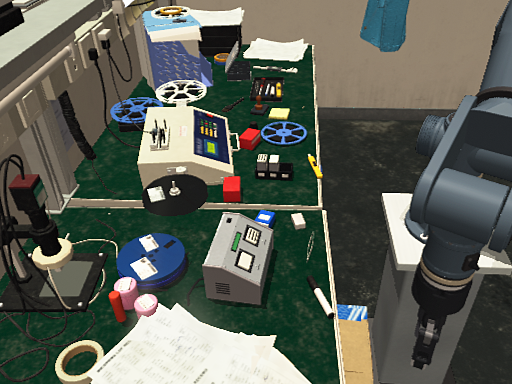

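The top view shows the grey reader around (160,180), with one cap at (138,187) and a ribbed-looking one at (177,190). The rack is at (340,210) with its free end at about (340,228). The blue look-alike is at (239,203).

```bash
python3 - <<'E'
from h import *
a=cv2.imread('pics/top0.png');b=cv2.imread('pics/side0.png')
r=lambda i,x,y,w,h,f:cv2.resize(i[y:y+h,x:x+w],None,fx=f,fy=f,interpolation=cv2.INTER_CUBIC)
A=r(a,110,142,100,75,4);B=r(a,310,175,50,75,4);C=r(b,200,205,80,105,2.8);D=r(b,250,145,50,40,6)
im=np.zeros((600,800,3),np.uint8)
for p,x,y in((A,0,0),(B,410,0),(C,0,303),(D,410,310)): 
    p=p[:600-y,:800-x]; im[y:y+p.shape[0],x:x+p.shape[1]]=p
cv2.imwrite('pics/crop1.png',im)
E
```

```text
(no output)
```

View pics/crop1.png

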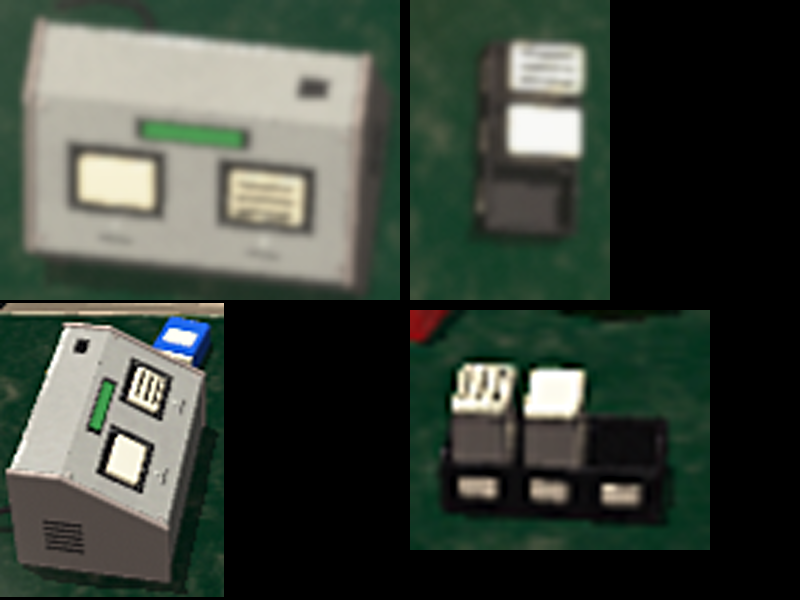

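The crop confirms it: the ribbed logger is in the right bay (top px 177,190) and the smooth one is in the left bay (138,187). Possible mix-ups are the rack's own ribbed cap (344,192), its smooth cap (344,207) and the blue logger (239,203), none of which is the target. The free pocket is the lower one (342,226). Next I fit the poses.

```bash
cat > fit.py <<'E'
from h import *
from scipy.optimize import least_squares
T,S=load('top0'),load('side0')
def F(p,X): 
    X=np.atleast_2d(X); c,s=np.cos(p[2]),np.sin(p[2]); return np.c_[p[0]+c*X[:,0]-s*X[:,1],p[1]+s*X[:,0]+c*X[:,1],X[:,2]]
s27,c27=np.sin(np.radians(27)),np.cos(np.radians(27))
fc=lambda x,y,z=0:[x*c27-z*s27,y,.092+x*s27+z*c27]
cv=lambda P,o,f,q:[((P[0]-q[0])+.5)/f-.5+o[0],((P[1]-q[1])+.5)/f-.5+o[1]]
At=lambda *P:cv(P,(110,142),4,(0,0)); Bt=lambda *P:cv(P,(310,175),4,(410,0))
Cs=lambda *P:cv(P,(200,205),2.8,(0,303)); Ds=lambda *P:cv(P,(250,145),6,(410,310))
m=[(.019,.027),(.019,-.027),(-.019,-.027),(-.019,.027)]
L=[fc(a,b+.046) for a,b in m]; R=[fc(a,b-.046) for a,b in m]
E=[[.045,.1,.115],[.045,-.1,.115],[-.045,-.1,.069],[-.045,.1,.069]]
reader=([*L,*R,E[2],E[3]],[At(68,143),At(165,150),At(160,217),At(66,210),At(220,160),At(314,168),At(310,233),At(218,226),At(352,287),At(25,248)],
 [*L,*R,E[2],E[3]],[Cs(97,475),Cs(111,426),Cs(152,443),Cs(137,490),Cs(121,402),Cs(132,357),Cs(174,372),Cs(160,418),Cs(205,373),Cs(165,527)])
cap=lambda x:[x,0,.070]
rack=([cap(.04),cap(0),[-.062,-.03,.034],[-.062,.03,.034]],[Bt(547,68),Bt(545,131),Bt(573,236),Bt(474,232)],
 [[.062,.03,0],[-.062,.03,0],[-.062,.03,.034],[-.062,-.03,.034]],[Ds(442,512),Ds(662,524),Ds(668,465),Ds(665,420)])
def fit(d,p0):
    f=lambda p:np.r_[proj(T,F(p,d[0]))-d[1],proj(S,F(p,d[2]))-d[3]].ravel()
    r=least_squares(f,p0,loss='soft_l1'); return r.x,f(r.x).reshape(-1,2)
if __name__=='__main__':
    for n,d,p0 in(('reader',reader,[.55,.2,0]),('rack',rack,[.47,-.25,0])):
        p,e=fit(d,p0);print(n,p,np.degrees(p[2]));print(e.round(1).tolist())
        for k in(0,1):
            print(least_squares(lambda p:(proj((T,S)[k],F(p,d[2*k]))-d[2*k+1]).ravel(),p0).x)
E
python3 fit.py
```

```text
reader [ 0.54257507  0.22008907 -0.10743902] -6.155802134432203
[[1.3, 0.8], [-0.9, 1.6], [-0.0, -0.5], [1.7, -1.2], [0.9, 0.8], [-0.6, 1.4], [-0.4, -0.2], [0.8, -1.0], [-0.8, -0.6], [1.1, -0.0], [0.5, -1.3], [0.5, 0.6], [-0.6, 1.2], [0.4, 0.1], [0.2, -1.0], [0.6, 1.3], [-1.6, 2.3], [-0.5, -0.3], [-0.5, 0.5], [-0.1, 0.9]]
[ 0.54281734  0.22091267 -0.10140888]
[ 0.5424512   0.21869396 -0.11161318]
rack [ 0.50285585 -0.24018375 -0.0617073 ] -3.5355677004760557
[[-0.2, 0.3], [-0.3, 0.2], [0.4, 0.3], [2.0, -0.3], [-0.2, 0.4], [-0.4, 0.7], [-1.2, 2.2], [0.8, -0.1]]
[ 0.50313551 -0.2395387  -0.08818812]
[ 0.50288457 -0.24355256 -0.01240321]
```

```bash
python3 - <<'E'
from fit import *
import itertools
p,_=fit(reader,[.55,.2,0]);q,_=fit(rack,[.47,-.25,0])
def rect(a,b,y0,y1,z): return [[a,y0,z],[b,y0,z],[b,y1,z],[a,y1,z]]
Pr=[E,L,R,[fc(a*15/19,b*23/27+.046,.002) for a,b in m],[fc(a*15/19,b*23/27-.046,.002) for a,b in m],[[-.045,-.1,0],[-.045,.1,0],[-.045,.1,.069],[-.045,-.1,.069]],rect(.045,.088,-.1,.1,.115)]
Pk=[rect(-.062,.062,-.03,.03,.034),rect(-.062,.062,-.03,.03,0),rect(-.058,-.022,-.026,.026,.034),rect(-.015,.015,-.023,.023,.07),rect(.025,.055,-.023,.023,.07)]
f=5
out=[]
for s,c in((T,[(112,144,92,72),(312,176,60,60)]),(S,[(198,205,82,105),(250,145,50,40)])):
    im=cv2.resize(s['pixels'],None,fx=f,fy=f,interpolation=cv2.INTER_CUBIC)
    for P,pp in((Pr,p),(Pk,q)):
        for X in P: cv2.polylines(im,[((proj(s,F(pp,X))+.5)*f-.5).round().astype(int)],True,(0,0,255),1)
    out+=[im[y*f:(y+h)*f,x*f:(x+w)*f] for x,y,w,h in c]
W=np.zeros((600,800,3),np.uint8)
def put(i,x,y,k=1):
    i=cv2.resize(i,None,fx=k,fy=k,interpolation=cv2.INTER_AREA);i=i[:600-y,:800-x];W[y:y+i.shape[0],x:x+i.shape[1]]=i
put(out[0],0,0,.95);put(out[1],480,0);put(out[2],0,345,.48);put(out[3],480,320)
cv2.imwrite('pics/ov.png',W)
E
```

```text
(no output)
```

View pics/ov.png

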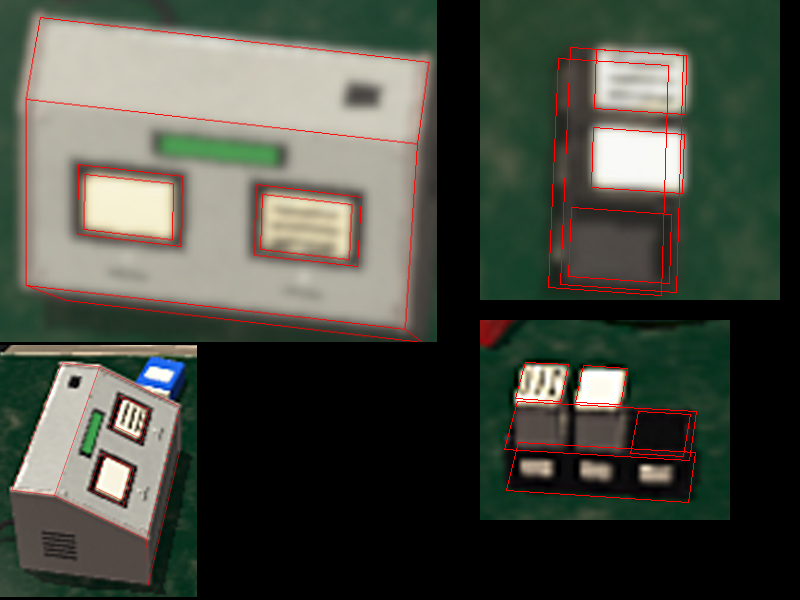

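The overlay fits the reader and caps within about 1 mm, and the rack within about 2 mm. I'll compute the approach now.

```bash
cat > go.py <<'E'
from fit import *
p,_=fit(reader,[.55,.2,0]);q,_=fit(rack,[.47,-.25,0])
n=F([0,0,p[2]],[-s27,0,c27])[0]; yr=F([0,0,p[2]],[0,1,0])[0]
Rf=np.c_[np.cross(yr,-n),yr,-n]           # tool axes at the face
def bay(z,y=-.046,x=0): return F(p,fc(x,y,z))[0]
yk=F([0,0,q[2]],[0,1,0])[0]; Rk=np.c_[np.cross(yk,[0,0,-1]),yk,[0,0,-1]]
def pocket(z): return F(q,[-.04,0,.004+z])[0]
def rel(pos,R):
    s=manip.sense(); R0=Ro.from_quat(s['tool_rot'])
    print('t',s['t'],'tcp',s['tcp_pos'].round(4),'F',s['force'].round(2),'gap',round(s['finger_gap'],3),'q',s['q'].round(2))
    print('shift mm',(R0.inv().apply(np.array(pos)-s['tcp_pos'])*1e3).round(1),'rot',np.degrees((R0.inv()*Ro.from_matrix(R)).as_rotvec()).round(2))
def where():
    s=manip.sense(); return Rf.T@(s['tcp_pos']-bay(0))*1e3
E
python3 -c "
from go import *
print(bay(0),pocket(0),n,Rf)
rel(bay(.06),Rf)"
```

```text
[0.53764237 0.17435431 0.092     ] [ 0.46293199 -0.23771703  0.004     ] [-0.45137278  0.04868251  0.89100652] [[-0.88586896  0.10723244  0.45137278]
 [ 0.0955448   0.99423398 -0.04868251]
 [-0.4539905   0.         -0.89100652]]
t 0.1 tcp [0.2173 0.5853 0.2304] F [ 0.45 -0.27  0.55] gap 1.0 q [ 1.04  0.53  1.43 -0.    1.18 -0.18]
shift mm [-417.  -280.2   85.3] rot [ -3.46 -26.89 -13.94]
```

Emit:
step_arm(commands=[-0.04,-0.027,0,-0.3,-2.7,-1.4,-0.08,-0.054,0,-0.7,-5.4,-2.8,-0.12,-0.081,0,-1,-8.1,-4.2,-0.16,-0.108,0.005,-1.4,-10.8,-5.6,-0.2,-0.135,0.015,-1.7,-13.4,-7,-0.24,-0.162,0.025,-2.1,-16.1,-8.4,-0.28,-0.189,0.035,-2.4,-18.8,-9.8,-0.32,-0.216,0.05,-2.8,-21.5,-11.2,-0.36,-0.243,0.065,-3.1,-24.2,-12.5,-0.4,-0.27,0.08,-3.5,-26.9,-13.9], jaw=0)

```text
t: 1.1
tcp_pos: [0.4984, 0.1936, 0.1515]
tool_rot: [0.052, 0.971, -0.011, 0.235]
force: [1.5, -1.3, -0.5]
finger_gap: -0.0
gripper_force: 0.0
```

```bash
python3 -c "
from go import *
rel(bay(.010),Rf);print(where())"
```

```text
t 1.1 tcp [0.4984 0.1936 0.1515] F [ 1.49 -1.28 -0.5 ] gap -0.0 q [ 0.25  0.47  2.04 -0.72  0.24 -0.54]
shift mm [ -9.4 -15.1  61.7] rot [ 0.2   0.16 -0.02]
[  9.53452465  14.93398471 -71.68533845]
```

Emit:
step_arm(commands=[-0.004,-0.005,0.012,0,0,0,-0.008,-0.011,0.024,0,0,0,-0.009,-0.015,0.036,0,0,0,-0.009,-0.015,0.048,0,0,0,-0.009,-0.015,0.057,0,0,0,-0.009,-0.015,0.059,0,0,0,-0.009,-0.015,0.06,0,0,0,-0.009,-0.015,0.06,0,0,0,-0.009,-0.015,0.06,0,0,0,-0.009,-0.015,0.06,0,0,0])

```text
t: 2.1
tcp_pos: [0.5311, 0.1762, 0.1028]
tool_rot: [0.053, 0.971, -0.011, 0.234]
force: [0.3, 0.7, -0.0]
finger_gap: 0.005
gripper_force: 0.0
```

```bash
python3 - <<'E'
from go import *
rel(bay(.0035),Rf);print(where())
a=snap('top','t1');b=snap('side','s1')
X=np.array([bay(.002),bay(.02)])
pt,ps=proj(a,X)[0],proj(b,X)[0]
cr=lambda i,c,w,h,f:cv2.resize(i['pixels'][int(c[1])-h//2:int(c[1])+h//2,int(c[0])-w//2:int(c[0])+w//2],None,fx=f,fy=f,interpolation=cv2.INTER_CUBIC)
cv2.imwrite('pics/c2.png',np.hstack([cr(a,pt,80,100,5),cr(b,ps,80,100,5)]))
E
```

```text
t 2.1 tcp [0.5311 0.1762 0.1028] F [ 0.34  0.65 -0.05] gap 0.005 q [ 0.19  0.59  2.02 -1.07  0.15 -0.23]
shift mm [-1.  -1.2  9.2] rot [ 0.14  0.09 -0.08]
[  1.02336243   1.18513404 -12.68736669]
```

View pics/c2.png

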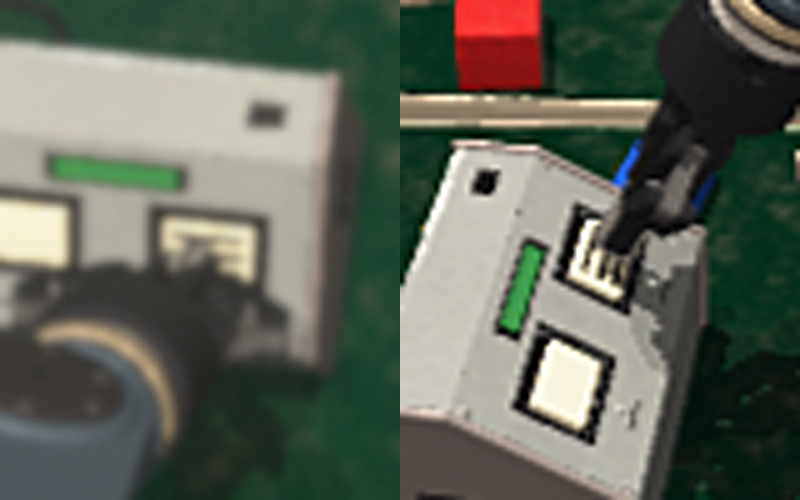

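The fingers are over the ribbed cap at about (610,250) in the crop, roughly 9 mm off the ribs.

Emit:
step_arm(commands=[-0.001,-0.001,0.002,0,0,0,-0.001,-0.001,0.004,0,0,0,-0.001,-0.001,0.006,0,0,0,-0.001,-0.001,0.007,0,0,0,-0.001,-0.001,0.008,0,0,0,-0.001,-0.001,0.009,0,0,0,-0.001,-0.001,0.01,0,0,0,-0.001,-0.001,0.011,0,0,0,-0.001,-0.001,0.011,0,0,0,-0.001,-0.001,0.011,0,0,0])

```text
t: 3.2
tcp_pos: [0.537, 0.1745, 0.0933]
tool_rot: [0.053, 0.971, -0.011, 0.234]
force: [-0.5, -0.6, 4.6]
finger_gap: -0.004
gripper_force: 2.0
```

```bash
python3 -c "
from go import *
rel(bay(-.0035),Rf);print(where())"
```

```text
t 3.2 tcp [0.537  0.1745 0.0933] F [-0.52 -0.59  4.57] gap -0.004 q [ 0.19  0.61  2.02 -1.17  0.14 -0.14]
shift mm [ 0.  -0.1  4.9] rot [ 0.13  0.08 -0.09]
[-0.02341082  0.08316981 -1.40028076]
```

Emit:
step_arm(commands=[0,0,0.0005,0,0,0,0,0,0.001,0,0,0,0,0,0.0015,0,0,0,0,0,0.002,0,0,0,0,0,0.0025,0,0,0,0,0,0.003,0,0,0,0,0,0.0035,0,0,0,0,0,0.0035,0,0,0,0,0,0.0035,0,0,0,0,0,0.0035,0,0,0])

```text
t: 4.2
tcp_pos: [0.5385, 0.1743, 0.0899]
tool_rot: [0.053, 0.971, -0.011, 0.234]
force: [-0.3, 0.3, 4.4]
finger_gap: -0.003
gripper_force: 1.9
```

```bash
python3 -c "
from go import *
rel(bay(-.0035),Rf);print(where())"
```

```text
t 4.2 tcp [0.5385 0.1743 0.0899] F [-0.29  0.3   4.43] gap -0.003 q [ 0.18  0.62  2.02 -1.21  0.14 -0.1 ]
shift mm [-0.2 -0.1  1.2] rot [ 0.12  0.05 -0.09]
[0.207274   0.06616262 2.25916425]
```

Still on the spring. I'll continue in small steps until the stop shows in the force.

Emit:
step_arm(commands=[0,0,0.0002,0,0,0,0,0,0.0004,0,0,0,0,0,0.0006,0,0,0,0,0,0.0008,0,0,0,0,0,0.001,0,0,0,0,0,0.0012,0,0,0,0,0,0.0012,0,0,0,0,0,0.0012,0,0,0,0,0,0.0012,0,0,0,0,0,0.0012,0,0,0])

```text
t: 5.2
tcp_pos: [0.5392, 0.1743, 0.0895]
tool_rot: [0.053, 0.971, -0.011, 0.234]
force: [-2.6, -0.3, 8.7]
finger_gap: 0.002
gripper_force: 4.4
```

Emit:
step_arm(commands=[0,0,0.0003,0,0,0,0,0,0.0005,0,0,0,0,0,0.0005,0,0,0,0,0,-0.005,0,0,0,0,0,-0.015,0,0,0,0,0,-0.03,0,0,0,0,0,-0.045,0,0,0,0,0,-0.055,0,0,0,0,0,-0.06,0,0,0,0,0,-0.06,0,0,0])

```text
t: 6.2
tcp_pos: [0.5114, 0.1771, 0.1424]
tool_rot: [0.053, 0.971, -0.011, 0.234]
force: [-0.2, -0.1, 0.4]
finger_gap: -0.001
gripper_force: 0.0
```

```bash
python3 - <<'E'
from go import *
rel(bay(.06),Rf);print(where())
a=snap('top','t2');b=snap('side','s2')
f=6;o=[]
for s in(a,b):
    im=cv2.resize(s['pixels'],None,fx=f,fy=f,interpolation=cv2.INTER_CUBIC)
    P=[fc(x*15/19,y*23/27-.046,.018) for x,y in m]
    cv2.polylines(im,[((proj(s,F(p,P))+.5)*f-.5).round().astype(int)],True,(0,0,255),1)
    u,v=(proj(s,bay(.018))[0]*f).astype(int); o.append(im[v-240:v+240,u-190:u+190])
cv2.imwrite('pics/c3.png',np.hstack(o))
E
```

```text
t 6.2 tcp [0.5114 0.1771 0.1424] F [-0.24 -0.13  0.38] gap -0.001 q [ 0.2   0.49  2.04 -0.72  0.21 -0.58]
shift mm [-0.6  0.1 -3.1] rot [ 0.12  0.04 -0.1 ]
[  0.6067129   -0.11077652 -56.8683203 ]
```

View pics/c3.png

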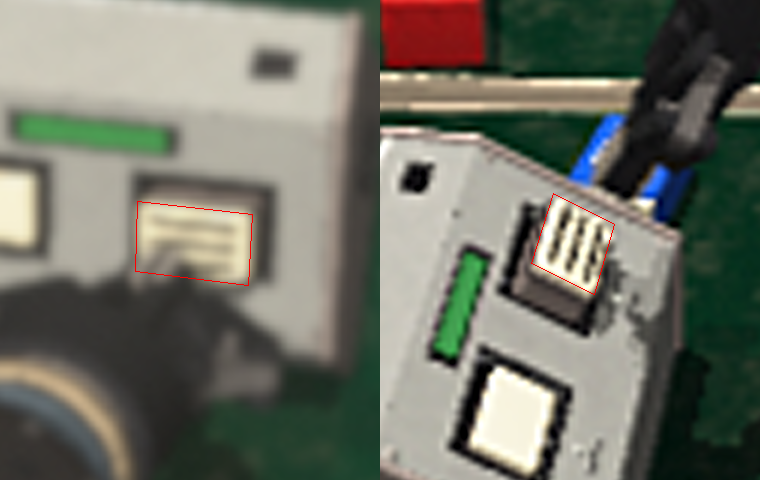

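It has sprung out: the cap matches the predicted 18 mm outline in both views, at (195,243) and (575,243). Opening and descending.

Emit:
step_arm(commands=[0,0,0,0,0,0,0,0,0,0,0,0,0,0,0.005,0,0,0,0,0,0.01,0,0,0,0,0,0.015,0,0,0,0,0,0.02,0,0,0,0,0,0.025,0,0,0,0,0,0.025,0,0,0,0,0,0.025,0,0,0,0,0,0.025,0,0,0], jaw=100)

```text
t: 7.3
tcp_pos: [0.5231, 0.1759, 0.1201]
tool_rot: [0.053, 0.971, -0.011, 0.234]
force: [-0.5, -0.7, 0.2]
finger_gap: 1.003
gripper_force: 0.0
```

```bash
python3 -c "
from go import *
rel(bay(.002),Rf);print(where())"
```

```text
t 7.3 tcp [0.5231 0.1759 0.1201] F [-0.48 -0.69  0.19] gap 1.003 q [ 0.19  0.55  2.03 -0.89  0.17 -0.41]
shift mm [-0.2 -0.  29.6] rot [ 0.12  0.05 -0.1 ]
[ 2.59918008e-01 -1.70094184e-02 -3.16408385e+01]
```

Emit:
step_arm(commands=[0,0,0.004,0,0,0,0,0,0.009,0,0,0,0,0,0.014,0,0,0,0,0,0.019,0,0,0,0,0,0.024,0,0,0,0,0,0.027,0,0,0,0,0,0.029,0,0,0,0,0,0.03,0,0,0,0,0,0.03,0,0,0,0,0,0.03,0,0,0])

```text
t: 8.3
tcp_pos: [0.5368, 0.1745, 0.0935]
tool_rot: [0.053, 0.971, -0.011, 0.234]
force: [-0.8, -0.7, 0.0]
finger_gap: 1.001
gripper_force: 0.0
```

Emit:
step_arm(commands=[0,0,0,0,0,0,0,0,0,0,0,0,0,0,0,0,0,0,0,0,0,0,0,0,0,0,0,0,0,0,0,0,0,0,0,0,0,0,0,0,0,0,0,0,0,0,0,0,0,0,0,0,0,0,0,0,0,0,0,0], jaw=0, grip_force=35)

```text
t: 9.3
tcp_pos: [0.5368, 0.1745, 0.0934]
tool_rot: [0.053, 0.971, -0.011, 0.234]
force: [-0.8, -1.1, 2.9]
finger_gap: 0.525
gripper_force: 41.9
```

```bash
python3 -c "
from go import *
rel(bay(.002),Rf);print(where(),manip.sense()['gripper_force'])"
```

```text
t 9.3 tcp [0.5368 0.1745 0.0934] F [-0.82 -1.11  2.92] gap 0.525 q [ 0.19  0.61  2.02 -1.17  0.14 -0.14]
shift mm [-0.1 -0.  -0.4] rot [ 0.12  0.06 -0.1 ]
[ 0.13175276  0.01263081 -1.58658899] 41.87552869319916
```

Gripped: the gap of 0.525 is about 45 mm, against a 46 mm logger. Pulling straight out, 100 mm.

Emit:
step_arm(commands=[0,0,-0.004,0,0,0,0,0,-0.012,0,0,0,0,0,-0.022,0,0,0,0,0,-0.034,0,0,0,0,0,-0.046,0,0,0,0,0,-0.058,0,0,0,0,0,-0.07,0,0,0,0,0,-0.082,0,0,0,0,0,-0.092,0,0,0,0,0,-0.1,0,0,0])

```text
t: 10.3
tcp_pos: [0.4909, 0.1791, 0.1824]
tool_rot: [0.053, 0.971, -0.011, 0.233]
force: [-0.3, -0.7, -1.8]
finger_gap: 0.526
gripper_force: 41.4
```

```bash
python3 - <<'E'
from go import *
print(where(),manip.sense()['gripper_force'])
a=snap('top','t3');b=snap('side','s3')
rel(pocket(.15),Rk)
f=5;o=[]
tip=manip.sense()['tcp_pos']
for s in(a,b):
    im=cv2.resize(s['pixels'],None,fx=f,fy=f,interpolation=cv2.INTER_CUBIC)
    u,v=(proj(s,tip)[0]*f).astype(int); cv2.circle(im,(u,v),3,(0,0,255),-1)
    o.append(im[v-250:v+300,u-200:u+200])
cv2.imwrite('pics/c4.png',np.hstack(o))
E
```

```text
[   0.81495382   -0.27140683 -101.85369145] 41.4287406206131
t 10.4 tcp [0.4913 0.1793 0.1829] F [-0.51  0.15 -2.03] gap 0.523 q [ 0.22  0.39  2.05 -0.52  0.29 -0.78]
shift mm [  -2.3 -417.7   32.2] rot [-0.46 27.09 -2.64]
```

View pics/c4.png

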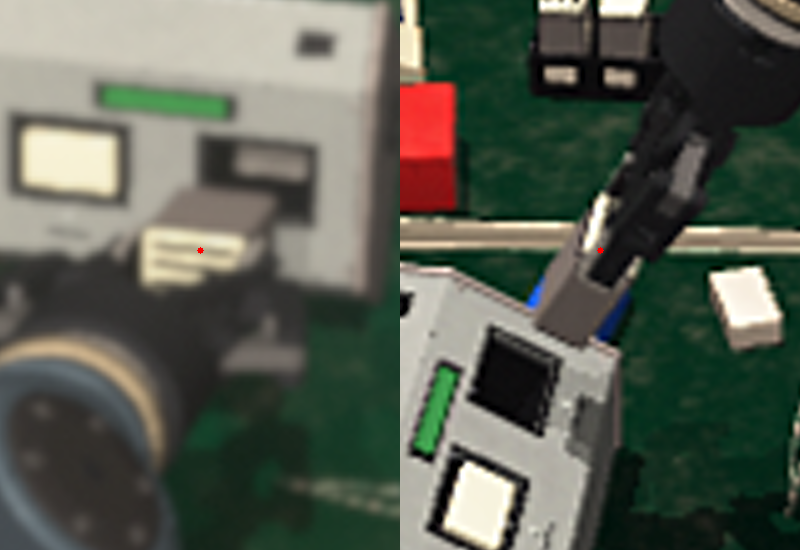

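The logger is out and held, the bay is empty at (515,380), and the smooth cap is still seated at (480,505). Moving over the rack.

Emit:
step_arm(commands=[0,-0.015,0,0,1,0,0,-0.045,0,0,3,-0.3,0,-0.09,0,-0.1,6,-0.6,-0.001,-0.138,0.002,-0.1,9,-1,-0.001,-0.186,0.006,-0.2,12.5,-1.3,-0.001,-0.234,0.01,-0.2,16,-1.6,-0.002,-0.282,0.015,-0.3,19.5,-1.9,-0.002,-0.33,0.022,-0.4,23,-2.2,-0.002,-0.375,0.028,-0.4,25.5,-2.4,-0.002,-0.405,0.03,-0.5,27,-2.6])

```text
t: 11.4
tcp_pos: [0.4635, -0.2287, 0.1546]
tool_rot: [0.032, 0.999, -0.0, -0.0]
force: [1.2, 0.1, -0.7]
finger_gap: 0.524
gripper_force: 41.4
```

```bash
python3 -c "
from go import *
rel(pocket(.0477+.045),Rk)"
```

```text
t 11.4 tcp [ 0.4635 -0.2287  0.1546] F [ 1.16  0.07 -0.73] gap 0.524 q [-0.67  0.5   1.78 -0.    0.87 -2.18]
shift mm [ 0.  -9.  57.9] rot [-0.03  0.   -0.12]
```

Emit:
step_arm(commands=[0,-0.004,0.005,0,0,0,0,-0.007,0.015,0,0,0,0,-0.009,0.025,0,0,0,0,-0.009,0.035,0,0,0,0,-0.009,0.045,0,0,0,0,-0.009,0.053,0,0,0,0,-0.009,0.057,0,0,0,0,-0.009,0.058,0,0,0,0,-0.009,0.058,0,0,0,0,-0.009,0.058,0,0,0])

```text
t: 12.4
tcp_pos: [0.4631, -0.2342, 0.0979]
tool_rot: [0.031, 1.0, -0.0, 0.001]
force: [-0.1, -0.9, -1.8]
finger_gap: 0.524
gripper_force: 41.4
```

```bash
python3 - <<'E'
from go import *
rel(pocket(.0477+.045),Rk)
b=snap('side','s4');a=snap('top','t4')
def rect(a,b,y0,y1,z): return [[a,y0,z],[b,y0,z],[b,y1,z],[a,y1,z]]
f=7;o=[]
s0=manip.sense();tp=s0['tcp_pos'];Rt=Ro.from_quat(s0['tool_rot']).as_matrix()
for s in(a,b):
    im=cv2.resize(s['pixels'],None,fx=f,fy=f,interpolation=cv2.INTER_CUBIC)
    P=lambda X,c:cv2.polylines(im,[((proj(s,X)+.5)*f-.5).round().astype(int)],True,c,1)
    P(F(q,rect(-.058,-.022,-.026,.026,.034)),(0,0,255));P(F(q,rect(-.062,.062,-.03,.03,.034)),(0,0,255))
    for z in(.0477,-.0163): P(np.array(rect(-.015,.015,-.023,.023,z))@Rt.T+tp,(0,255,0))
    u,v=(proj(s,pocket(.03))[0]*f).astype(int); o.append(im[v-350:v+230,u-230:u+170])
cv2.imwrite('pics/c5.png',np.hstack(o))
E
```

```text
t 12.4 tcp [ 0.4631 -0.2342  0.0979] F [-0.12 -0.9  -1.8 ] gap 0.524 q [-0.68  0.59  1.81  0.    0.73 -2.19]
shift mm [-0.1 -3.5  1.2] rot [-0.    0.1  -0.03]
```

View pics/c5.png

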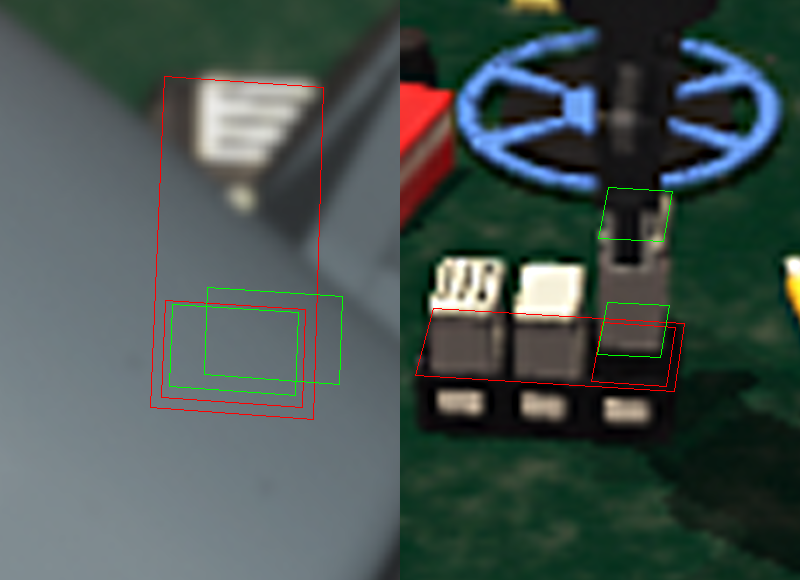

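The gripped logger matches its predicted outline and hangs over the free pocket, at (635,330) above (637,355). It needs 3.5 mm more along -y, then a slow descent.

Emit:
step_arm(commands=[0,-0.002,0,0,0,0,0,-0.0035,0,0,0,0,0,-0.0035,0.003,0,0,0,0,-0.0035,0.008,0,0,0,0,-0.0035,0.012,0,0,0,0,-0.0035,0.016,0,0,0,0,-0.0035,0.02,0,0,0,0,-0.0035,0.022,0,0,0,0,-0.0035,0.022,0,0,0,0,-0.0035,0.022,0,0,0])

```text
t: 13.5
tcp_pos: [0.4626, -0.2375, 0.0755]
tool_rot: [0.031, 1.0, 0.0, 0.001]
force: [-0.0, -0.7, -1.4]
finger_gap: 0.52
gripper_force: 41.4
```

```bash
python3 -c "
from go import *
rel(pocket(.0477),Rk)"
```

```text
t 13.5 tcp [ 0.4626 -0.2375  0.0755] F [-0.03 -0.67 -1.44] gap 0.52 q [-0.69  0.63  1.82  0.    0.68 -2.2 ]
shift mm [-0.3 -0.2 23.8] rot [ 0.03  0.06 -0.03]
```

Emit:
step_arm(commands=[0,0,0.002,0,0,0,0,0,0.005,0,0,0,0,0,0.008,0,0,0,0,0,0.011,0,0,0,0,0,0.014,0,0,0,0,0,0.017,0,0,0,0,0,0.019,0,0,0,0,0,0.02,0,0,0,0,0,0.02,0,0,0,0,0,0.02,0,0,0])

```text
t: 14.5
tcp_pos: [0.4626, -0.2375, 0.0555]
tool_rot: [0.031, 1.0, 0.0, 0.001]
force: [-0.3, 0.1, -0.7]
finger_gap: 0.525
gripper_force: 41.4
```

Emit:
step_arm(commands=[0,0,0.0005,0,0,0,0,0,0.001,0,0,0,0,0,0.0015,0,0,0,0,0,0.002,0,0,0,0,0,0.0025,0,0,0,0,0,0.003,0,0,0,0,0,0.0033,0,0,0,0,0,0.0033,0,0,0,0,0,0.0033,0,0,0,0,0,0.0033,0,0,0])

```text
t: 15.5
tcp_pos: [0.4626, -0.2375, 0.0522]
tool_rot: [0.031, 1.0, 0.0, 0.001]
force: [-0.0, -0.9, -0.3]
finger_gap: 0.522
gripper_force: 41.4
```

Emit:
step_arm(commands=[0,0,0.0003,0,0,0,0,0,0.0006,0,0,0,0,0,0.0009,0,0,0,0,0,0.0012,0,0,0,0,0,0.0015,0,0,0,0,0,0.0015,0,0,0,0,0,0.0015,0,0,0,0,0,0.0015,0,0,0,0,0,0.0015,0,0,0,0,0,0.0015,0,0,0])

```text
t: 16.5
tcp_pos: [0.4629, -0.2376, 0.0518]
tool_rot: [0.031, 1.0, -0.0, 0.001]
force: [-0.7, 1.7, 8.3]
finger_gap: 0.529
gripper_force: 42.5
```

On the floor: 8 N at the predicted height. Releasing, then lifting.

Emit:
step_arm(commands=[0,0,-0.0005,0,0,0,0,0,-0.0005,0,0,0,0,0,-0.0005,0,0,0,0,0,-0.0005,0,0,0,0,0,-0.0005,0,0,0,0,0,-0.0005,0,0,0,0,0,-0.0005,0,0,0,0,0,-0.0005,0,0,0,0,0,-0.0005,0,0,0,0,0,-0.0005,0,0,0], jaw=90)

```text
t: 17.5
tcp_pos: [0.4626, -0.2375, 0.0512]
tool_rot: [0.031, 1.0, 0.0, 0.001]
force: [-0.4, -0.6, 0.1]
finger_gap: 0.9
gripper_force: 0.0
```

Emit:
step_arm(commands=[0,0,-0.004,0,0,0,0,0,-0.012,0,0,0,0,0,-0.024,0,0,0,0,0,-0.04,0,0,0,0,0,-0.06,0,0,0,0,0,-0.08,0,0,0,0,0,-0.1,0,0,0,0,0,-0.12,0,0,0,0.03,0,-0.14,0,0,0,0.06,0,-0.15,0,0,0])

```text
t: 18.5
tcp_pos: [0.403, -0.2345, 0.2037]
tool_rot: [0.03, 1.0, -0.001, 0.002]
force: [-0.7, 0.2, 0.4]
finger_gap: 0.899
gripper_force: 0.0
```

```bash
python3 - <<'E'
from go import *
s0=manip.sense();print(s0['tcp_pos'],s0['force'],s0['finger_gap'])
b=snap('side','s5');a=snap('top','t5')
def rect(a,b,y0,y1,z): return [[a,y0,z],[b,y0,z],[b,y1,z],[a,y1,z]]
f=7;o=[]
for s,c in((b,pocket(.03)),(b,bay(0,0))):
    im=cv2.resize(s['pixels'],None,fx=f,fy=f,interpolation=cv2.INTER_CUBIC)
    P=lambda X,c:cv2.polylines(im,[((proj(s,X)+.5)*f-.5).round().astype(int)],True,c,1)
    P(F(q,rect(-.055,-.025,-.023,.023,.068)),(0,255,0))
    P(F(p,[fc(x*15/19,y*23/27+.046,.002) for x,y in m]),(0,255,0))
    u,v=(proj(s,c)[0]*f).astype(int); o.append(im[v-300:v+250,u-230:u+170])
cv2.imwrite('pics/c6.png',np.hstack(o))
E
```

```text
[ 0.40304686 -0.23451262  0.2037499 ] [-0.67437801  0.18999948  0.38292256] 0.8988219714171823
```

View pics/c6.png

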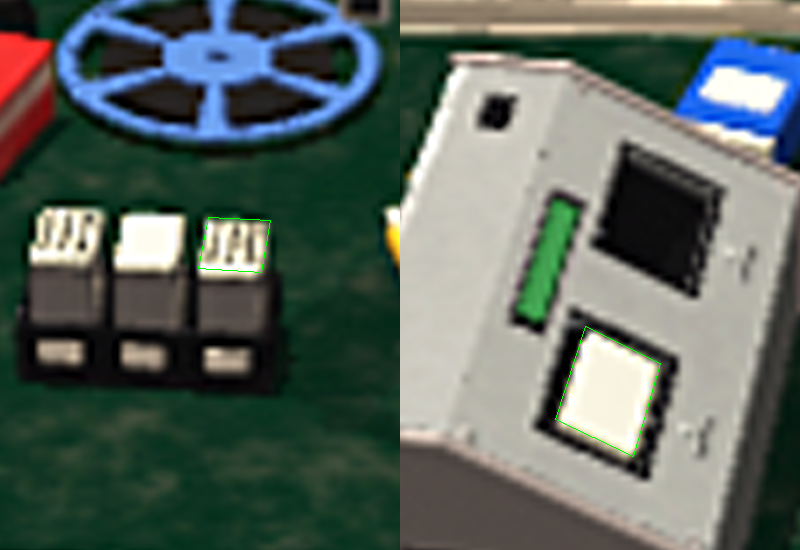

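The logger stands upright in the free pocket with its cap at (235,245), level with its neighbours. The smooth cap at (608,390) is unmoved. Settling the arm, then handing in.

Emit:
step_arm(commands=[0,0,0,0,0,0,0,0,0,0,0,0,0,0,0,0,0,0,0,0,0,0,0,0,0,0,0,0,0,0,0,0,0,0,0,0,0,0,0,0,0,0,0,0,0,0,0,0,0,0,0,0,0,0,0,0,0,0,0,0])

```text
t: 19.6
tcp_pos: [0.4025, -0.2339, 0.2012]
tool_rot: [0.031, 1.0, 0.0, 0.001]
force: [0.3, 0.3, -0.0]
finger_gap: 0.898
gripper_force: 0.0
```

```bash
python3 -c "
from station import manip
print(manip.sign_off())"
```

```text
the job is handed in; nothing more can be done
None
```

Job handed in at about 19.6 s, no verdict returned: the ribbed logger was sprung out, pulled, and stood upright in the free rack pocket, and the smooth logger looked unmoved in its bay.

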